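Find the full salt tin by its weight

ROBOT

A 6-joint arm with a two-finger parallel gripper is mounted at the origin on the work surface. World frame = base frame: x ahead of the robot, y to its left, z up, the work surface at z = 0. Lengths are in m, angles in rad, forces in N, time in s.
With the tool pointing down it reaches from about 0.4 to 0.825 m from the base axis. Payload 7 kg.
Tool frame: the origin (TCP) lies midway between the tips of the shut fingers; the grasp point (between the pads) lies hold_point_z behind it (hold_point_z is the distance from the TCP to the grasp point, in m); z points along the fingers, y is the line along which they close (so a half turn about z gives the same grasp; the last joint's range is limited). The gripper opens to 88 mm and grips with 3 to 60 N. Pads are 19 mm wide; open, the fingers measure 130 mm over their backs; the gripper's body (78 mm by 193 mm) begins 47 mm behind the grasp point.
Start: joints at [-0.987, 0.359, 0.012, 0, -1.224, -0.288], TCP at [0.197, -0.646, 0.227] pointing down, gripper open.
Joint ranges: [-3.07, 3.07], [-1.43, 2.12], [-1.02, 1.25], [-3.03, 1.67], [-3.05, -0], [-3.03, 3.03]. Speed limits (rad/s): [2.39, 2.39, 3.01, 3.14, 3.14, 3.14].

INTERFACE

Orientations are given as [roll, pitch, yaw] about the fixed x, y, z axes, in that order (R = Rz(yaw) Ry(pitch) Rx(roll)).
In Python, from station import * gives the robot as it stands.
- The arm moves only by the tool apply_moves, never from a script. Its argument "steps" is a list of rows, each an object with "translation": the shift along the world's x, y, z scaled (see below), a list of three; "rotation": the turn, a rotation vector about the world's x, y, z scaled (see below), a list of three. A call has exactly 10 rows; each row is the pose to reach, as a shift and turn from the pose commanded when the call began; what a row does not reach only later rows make up. The controller multiplies each number of a shift by 250 mm and each number of a turn by 30 degrees. A row lasts 1/12 s, in which the tool goes at most 41.7 mm and 7.16 degrees, less where a joint would pass 70% of its speed; a pose out of reach is approached as far as the arm can. A call with a number of a shift or a turn outside -1 to 1 is refused whole. A call with a gripper value outside its range is refused whole. "jaw" is the closure, from -1 (fully open) to 1 (shut), so that 0 is half open, set as the call begins (left out, the last holds). The fingers move at their own pace and stop on an object; "newtons" is the grip in N (left out, the last holds). Time passes only in rows, so rows that repeat a pose let the fingers close, or fill a call up. It gives the time, the measured TCP pose, the force, the opening and the grip force at its end, in the units of the state.
- get_state(): the state, without advancing time (a new reading comes with each control period).
- grab_frame(name): name is "scene" or "top" or "wrist"; returns the picture (400x640x3 uint8, blue, green, red); there is no depth.
- camera_model(name): a dict with "fx", "fy", "cx", "cy" (pixels), "xyz" and "rotation" of the camera in the world. Camera axes: x right, y down, z forward; pixel columns grow to the right and rows downward; lengths in m; the calibration is good to about 2 mm. A picture is of the moment at which its call begins: read the wrist's pose just before it. camera_model takes no time and is no camera call; for the wrist camera it gives the pose at the moment of the call.
- job_done(): hands the job in; it is judged then, once.
The state is a dict: "t": time; "q": joint angles; "qd": joint speeds; "joint_efforts": joint torques, N m; "eef_pos": TCP position; "ee_rot": TCP orientation; "force": force on the tool from outside, world axes, zero at the start; "moment": the same for the moment, N m; "width": finger opening in m; "gripper_force": force on a finger pad.
Only numpy, scipy, OpenCV 4.12 (cv2) and the standard library are available. Lean on these libraries where they do the work, as an engineer would, in place of code of your own. Each camera call takes 0.05 s, during which the arm holds its last target. There are 200 camera calls.

TASK

Of the three identical salt tins on the counter one is full, one about half full and one empty, and only their weight tells which. Stand the empty tin on the copper tray inside its rim, leave the half-full one standing where you found it, and finish with the full one, the heaviest, held up in the gripper over the middle of the counter, upright and still, some 20 cm clear of it: do not put it down. Knock nothing over and leave the other things on the counter where they are.

Things in the scene. Friction and masses are not known exactly. Their poses are not given: they have to be found in the camera images.
- tin_a: one of three salt tins that look alike: blue upright cylinder, white band, flat yellow lid fixed flush with the side, 64 mm diameter, 110 mm high; grip it by the side. Origin: centre of the underside, z up. Contents do not shift. Full, half full or empty: the letters do not tell. Each weighs 0.05 to 0.65 kg; any two differ by 0.13 kg or more. Starts upright on the counter.
- tin_b: one of three salt tins that look alike: blue upright cylinder, white band, flat yellow lid fixed flush with the side, 64 mm diameter, 110 mm high; grip it by the side. Origin: centre of the underside, z up. Contents do not shift. Full, half full or empty: the letters do not tell. Each weighs 0.05 to 0.65 kg; any two differ by 0.13 kg or more. Starts upright on the counter.
- tin_c: one of three salt tins that look alike: blue upright cylinder, white band, flat yellow lid fixed flush with the side, 64 mm diameter, 110 mm high; grip it by the side. Origin: centre of the underside, z up. Contents do not shift. Full, half full or empty: the letters do not tell. Each weighs 0.05 to 0.65 kg; any two differ by 0.13 kg or more. Starts upright on the counter.
- tray: round copper tray for tins to be refilled, fixed to the counter: 182 mm across, its flat floor (170 mm across) 3 mm above the counter, thin rim 9 mm high. Origin: centre of its underside, at counter height. The tins and the tray stand in a row across the counter, in any order. To the far left of the row (y over 0.54 m) a cutting board stands upright, 235 mm high.
- amber_jar: bystander: amber glass jar with cork lid, loose, 76 mm diameter, 120 mm high, behind the row of tins. Origin: centre of the underside.
- garlic_keeper: bystander: white ceramic garlic keeper with terracotta lid, loose, 106 mm diameter, 120 mm high, behind the row. Origin: centre of the underside.
- tea_glass: bystander: green tea glass, loose, 60 mm diameter, 85 mm high, behind the row. Origin: centre of the underside.
- tongs: bystander: steel salad tongs lying flat, loose, about 245 mm long (along their own y) by 70 mm, 12 mm high, behind the row, at the right. Origin: near mid-length, at counter height.
Mind the look-alikes: they are no part of the job. What is shaped like the tin_c but black, pink or red is not meant.

How it is judged:
By the outcome, as a careful person would: the job done as asked, in the order asked, and still so for the second after the job is handed in, while the arm keeps its last pose, push and grip.
It also fails if it takes over 72 s, if anything falls off the work surface, if the arm or the gripper's body presses on something with over 40 N, if the wrist force passes 120 N, or if a joint passes its speed limit or range.

## Working session

There is one attempt and no reset: what is moved stays moved. The work goes in short steps, Python scripts to look and compute and a tool call to move; the robot and the scene stay as the last step left them, time stands still between calls to the robot, and variables do not carry over. Pictures are saved under pics/ and viewed, at most 10 in all, crops included, and the job is handed in when it is done.

Besides the shell and the picture viewer there is one more tool, called after "Request:" by a JSON object that holds its "op" and its "data", one argument or row to a line. apply_moves: Moves the arm, as the interface text tells. Shifts and turns lie within -1 to 1; 1 stands for 250 mm of shift or 30 degrees of turn. Its arguments: {"type":"object","properties":{"steps":{"type":"array"},"jaw":{"type":"number"},"newtons":{"type":"number"}},"required":["steps"]}

```bash
mkdir -p pics; ls
python3 - <<'E'
from station import *
import cv2
s=get_state();print({k:s[k] for k in ['t','eef_pos','ee_rot','force','width']})
try: print(hold_point_z)
except Exception as e: print(e)
for n in ['scene','top']:
    cv2.imwrite(f'pics/{n}0.png',grab_frame(n)); print(n,camera_model(n))
E
```

```text
pics
{'t': 0.0, 'eef_pos': array([ 0.19658571, -0.64521321,  0.22561032]), 'ee_rot': array([ 3.13991807e+00, -1.48786244e-04, -2.84598041e+00]), 'force': array([ 0.39820212, -0.60029226, -0.93850608]), 'width': 0.08783968415090505}
0.0188
scene {'fx': 476.5470445137891, 'fy': 476.5470445137891, 'cx': 311.35806404222745, 'cy': 197.72434762698816, 'xyz': array([ 1.41496191, -0.28716794,  0.78283158]), 'rotation': array([-2.25142914,  0.00266133,  1.17302629])}
top {'fx': 469.96386944694825, 'fy': 469.96386944694825, 'cx': 327.43497490739384, 'cy': 194.6878537431971, 'xyz': array([0.39373239, 0.06541774, 1.36240691]), 'rotation': array([-3.01493536, -0.01443239, -1.54894603])}
```

View pics/top0.png

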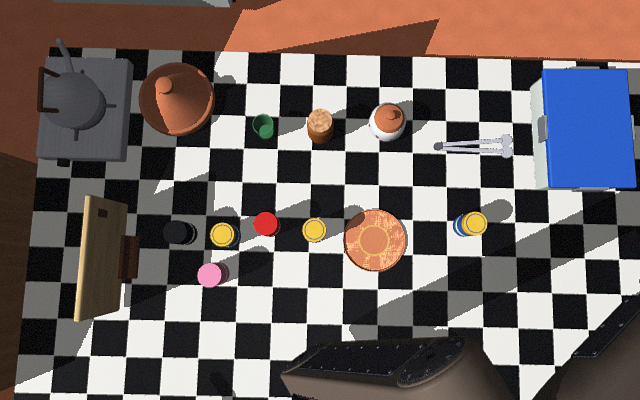

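View pics/scene0.png

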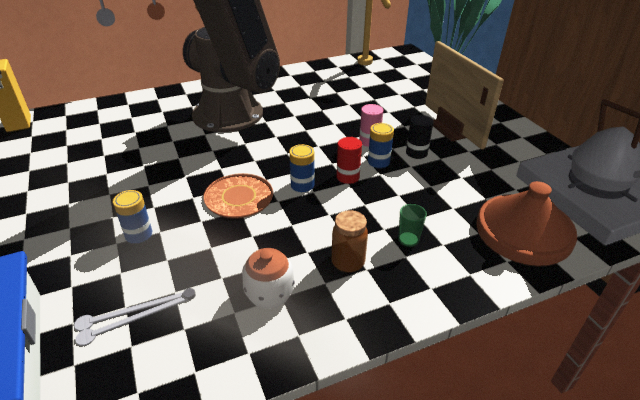

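The top view shows three yellow lids at about (222,234), (314,230) and (474,223), and the tray at (375,240). Look-alikes: black (179,232), red (265,224) and pink (210,274). The scene view agrees.

```bash
cat > h.py <<'E'
from station import *
import cv2, numpy as np
from scipy.spatial.transform import Rotation as R
def ray(n,px,z,m=None):
    m=m or camera_model(n)
    d=R.from_euler('xyz',m['rotation']).as_matrix()@np.array([(px[0]-m['cx'])/m['fx'],(px[1]-m['cy'])/m['fy'],1])
    p=np.array(m['xyz']); return p+d*(z-p[2])/d[2]
def yellow(im,amin=60):
    h=cv2.cvtColor(im,cv2.COLOR_BGR2HSV)
    k=cv2.inRange(h,(20,110,90),(33,255,255))
    cs=cv2.findContours(k,cv2.RETR_EXTERNAL,cv2.CHAIN_APPROX_NONE)[0]
    return [(cv2.minEnclosingCircle(cv2.convexHull(c)),cv2.contourArea(c)) for c in cs if cv2.contourArea(c)>amin]
E
python3 - <<'E'
from h import *
im=cv2.imread('pics/top0.png')
for c,a in yellow(im): print(np.round(c[0],1),round(c[1],1),a,ray('top',c[0],.11).round(4))
for c,a in yellow(cv2.imread('pics/scene0.png')): print('scene',np.round(c[0],1),round(c[1],1),a,ray('scene',c[0],.11).round(4))
h=cv2.cvtColor(im,cv2.COLOR_BGR2HSV);k=cv2.inRange(h,(5,90,60),(19,255,255))
k[:205]=0;k[280:]=0;k[:,:335]=0;k[:,:][:,415:]=0
p=cv2.findNonZero(k);c=cv2.minEnclosingCircle(p);print('tray',c,ray('top',c[0],.009))
for n,p,z in [('red',(265,224),.11),('pink',(210,274),.11),('black',(179,232),.11),('jar',(320,118),.12),('garlic',(389,118),.12),('glass',(263,122),.085)]:print(n,ray('top',p,z).round(3))
m=camera_model('wrist');s=get_state();T=R.from_euler('xyz',s['ee_rot']);print('wristcam in tool',T.inv().apply(m['xyz']-s['eef_pos']), (T.inv()*R.from_euler('xyz',m['rotation'])).as_matrix().round(3))
print(T.as_matrix().round(3),s['joint_efforts'],s['moment'])
E
```

```text
[221.8 234.2] 12.4 440.0 [0.4414 0.3284 0.11  ]
[313.7 229.6] 12.1 422.0 [0.459  0.0853 0.11  ]
[474.2 223. ] 12.8 454.0 [ 0.4863 -0.3438  0.11  ]
scene [128.5 201. ] 15.6 394.5 [ 0.4998 -0.3466  0.11  ]
scene [301.5 154. ] 12.6 355.0 [0.4763 0.0782 0.11  ]
scene [381.8 131.5] 11.7 288.5 [0.46   0.3189 0.11  ]
scene [12.1 94. ] 36.2 1087.0 [-0.1794 -0.6189  0.11  ]
tray ((373.84100341796875, 240.39080810546875), 31.8120059967041) [ 0.43735051 -0.08648849  0.009     ]
red [0.471 0.215 0.11 ]
pink [0.337 0.354 0.11 ]
black [0.445 0.442 0.11 ]
jar [0.762 0.076 0.12 ]
garlic [ 0.767 -0.112  0.12 ]
glass [0.757 0.235 0.085]
wristcam in tool [ 0.07101753  0.00025359 -0.15848221] [[ 0.002 -0.965 -0.263]
 [ 1.     0.002  0.001]
 [-0.001 -0.263  0.965]]
[[-0.957 -0.291 -0.001]
 [-0.291  0.957  0.001]
 [ 0.     0.002 -1.   ]] [-1.54879333e-03 -5.84161091e+01  2.93750238e+01  7.01553941e+00
  1.01540811e-02 -5.15859176e-05] [-0.00178609  0.00999711 -0.03861643]
```

Request:
{"op": "apply_moves", "data": {
  "steps": [
    {"translation": [0.05, 0.05, 0], "rotation": [0, 0, 0]},
    {"translation": [0.15, 0.15, 0], "rotation": [0, 0, 0]},
    {"translation": [0.25, 0.25, 0], "rotation": [0, 0, 0]},
    {"translation": [0.36, 0.36, 0], "rotation": [0, 0, 0]},
    {"translation": [0.47, 0.47, 0], "rotation": [0, 0, 0]},
    {"translation": [0.58, 0.58, 0], "rotation": [0, 0, 0]},
    {"translation": [0.69, 0.69, 0], "rotation": [0, 0, 0]},
    {"translation": [0.8, 0.8, 0], "rotation": [0, 0, 0]},
    {"translation": [0.9, 0.9, 0], "rotation": [0, 0, 0]},
    {"translation": [1, 1, 0], "rotation": [0, 0, 0]}
  ],
  "jaw": -1
}}

```text
t: 0.93
eef_pos: [0.4477, -0.3939, 0.2264]
ee_rot: [3.141, -0.0, -2.845]
force: [-0.1, -0.5, -0.4]
width: 0.0873
gripper_force: 0.0
```

Request:
{"op": "apply_moves", "data": {
  "steps": [
    {"translation": [0.08, 0.1, 0], "rotation": [0, 0, 0]},
    {"translation": [0.13, 0.16, 0], "rotation": [0, 0, 0]},
    {"translation": [0.16, 0.2, 0], "rotation": [0, 0, 0]},
    {"translation": [0.16, 0.2, 0], "rotation": [0, 0, 0]},
    {"translation": [0.16, 0.2, 0], "rotation": [0, 0, 0]},
    {"translation": [0.16, 0.2, 0], "rotation": [0, 0, 0]},
    {"translation": [0.16, 0.2, 0], "rotation": [0, 0, 0]},
    {"translation": [0.16, 0.2, 0], "rotation": [0, 0, 0]},
    {"translation": [0.16, 0.2, 0], "rotation": [0, 0, 0]},
    {"translation": [0.16, 0.2, 0], "rotation": [0, 0, 0]}
  ]
}}

```text
t: 1.77
eef_pos: [0.4863, -0.3462, 0.2266]
ee_rot: [3.142, -0.0, -2.847]
force: [-0.9, -0.0, -0.1]
width: 0.0873
gripper_force: 0.0
```

```bash
cat >> h.py <<'E'
def look(name,tin=None):
    m=camera_model('wrist'); im=grab_frame('wrist'); cv2.imwrite(f'pics/{name}.png',im); s=get_state()
    print('tcp',s['eef_pos'].round(4),'rpy',np.degrees(s['ee_rot']).round(1),'q',s['q'].round(2),'t',round(s['t'],2),'w',s['width'])
    for c,a in yellow(im,800): print(np.round(c[0],1),round(c[1],1),a,ray('wrist',c[0],.11,m).round(4), 'shift/.25', ((ray('wrist',c[0],.11,m)-s['eef_pos'])/.25).round(3))
def weigh(n=8):
    f=[];
    for i in range(n): s=get_state(); f.append(np.r_[s['force'],s['moment']]); grab_frame('top')
    print('F',np.mean(f,0).round(3),'sd',np.std(f,0).round(2)[:3],'t',round(s['t'],2),'tcp',s['eef_pos'].round(4),'w',round(s['width'],4),'grip',s['gripper_force'])
E
python3 -c "
from h import *
look('w1');weigh()"
```

```text
tcp [ 0.4864 -0.3461  0.2266] rpy [-180.     0.  -163.1] q [-0.29  0.23 -0.17  0.   -1.17 -0.98] t 1.82 w 0.0877038888399135
[317.4 195.9] 38.1 4290.0 [ 0.4848 -0.3482  0.11  ] shift/.25 [-0.007 -0.008 -0.466]
F [-0.142  0.113 -0.527  0.017 -0.001 -0.007] sd [0.45 0.66 0.51] t 2.17 tcp [ 0.4867 -0.3457  0.2266] w 0.0878 grip 0.0
```

View pics/w1.png

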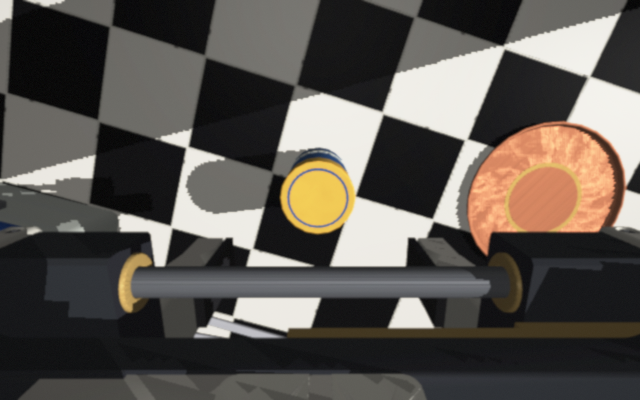

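The wrist view shows the lid fully visible at (317,196), with the tray at the right around (545,195). I'll descend and grip.

Request:
{"op": "apply_moves", "data": {
  "steps": [
    {"translation": [-0.003, -0.005, -0.04], "rotation": [0, 0, 0]},
    {"translation": [-0.006, -0.009, -0.12], "rotation": [0, 0, 0]},
    {"translation": [-0.006, -0.009, -0.21], "rotation": [0, 0, 0]},
    {"translation": [-0.006, -0.009, -0.31], "rotation": [0, 0, 0]},
    {"translation": [-0.006, -0.009, -0.41], "rotation": [0, 0, 0]},
    {"translation": [-0.006, -0.009, -0.51], "rotation": [0, 0, 0]},
    {"translation": [-0.006, -0.009, -0.59], "rotation": [0, 0, 0]},
    {"translation": [-0.006, -0.009, -0.64], "rotation": [0, 0, 0]},
    {"translation": [-0.006, -0.009, -0.66], "rotation": [0, 0, 0]},
    {"translation": [-0.006, -0.009, -0.66], "rotation": [0, 0, 0]}
  ]
}}

```text
t: 3.05
eef_pos: [0.4842, -0.3476, 0.0597]
ee_rot: [3.14, -0.002, -2.846]
force: [-0.1, -0.4, -0.2]
width: 0.0881
gripper_force: 0.0
```

Request:
{"op": "apply_moves", "data": {
  "steps": [
    {"translation": [0, 0, 0], "rotation": [0, 0, 0]},
    {"translation": [0, 0, 0], "rotation": [0, 0, 0]},
    {"translation": [0, 0, 0], "rotation": [0, 0, 0]},
    {"translation": [0, 0, 0], "rotation": [0, 0, 0]},
    {"translation": [0, 0, 0], "rotation": [0, 0, 0]},
    {"translation": [0, 0, 0], "rotation": [0, 0, 0]},
    {"translation": [0, 0, 0], "rotation": [0, 0, 0]},
    {"translation": [0, 0, 0], "rotation": [0, 0, 0]},
    {"translation": [0, 0, 0], "rotation": [0, 0, 0]},
    {"translation": [0, 0, 0], "rotation": [0, 0, 0]}
  ],
  "jaw": 1,
  "newtons": 25
}}

```text
t: 3.88
eef_pos: [0.4858, -0.3481, 0.0624]
ee_rot: [-3.141, 0.001, -2.846]
force: [-0.3, 1.2, 5.2]
width: 0.0637
gripper_force: 25.0
```

```bash
python3 -c "
from h import *
weigh(5)"
```

```text
F [-0.585  0.524  6.135  0.531  0.178 -0.021] sd [0.21 0.32 0.53] t 4.08 tcp [ 0.4858 -0.3482  0.0624] w 0.0637 grip 24.994486570358276
```

Request:
{"op": "apply_moves", "data": {
  "steps": [
    {"translation": [0, 0, 0.02], "rotation": [0, 0, 0]},
    {"translation": [0, 0, 0.04], "rotation": [0, 0, 0]},
    {"translation": [0, 0, 0.06], "rotation": [0, 0, 0]},
    {"translation": [0, 0, 0.08], "rotation": [0, 0, 0]},
    {"translation": [0, 0, 0.08], "rotation": [0, 0, 0]},
    {"translation": [0, 0, 0.08], "rotation": [0, 0, 0]},
    {"translation": [0, 0, 0.08], "rotation": [0, 0, 0]},
    {"translation": [0, 0, 0.08], "rotation": [0, 0, 0]},
    {"translation": [0, 0, 0.08], "rotation": [0, 0, 0]},
    {"translation": [0, 0, 0.08], "rotation": [0, 0, 0]}
  ]
}}

```text
t: 4.97
eef_pos: [0.4851, -0.3479, 0.0813]
ee_rot: [3.141, -0.0, -2.846]
force: [0.1, -0.3, -2.2]
width: 0.0635
gripper_force: 25.0
```

```bash
python3 -c "
from h import *
weigh(8);print(get_state()['joint_efforts'])"
```

```text
F [ 2.850e-01 -1.740e-01 -2.488e+00 -5.000e-03  1.100e-02 -1.000e-03] sd [0.57 0.37 0.44] t 5.32 tcp [ 0.4852 -0.3479  0.0815] w 0.0635 grip 24.99574050307274
[ 3.69010695e-05 -5.42560637e+01  2.45114332e+01  6.01128370e+00
 -4.28822218e-02 -1.79171494e-06]
```

Request:
{"op": "apply_moves", "data": {
  "steps": [
    {"translation": [0, 0, -0.02], "rotation": [0, 0, 0]},
    {"translation": [0, 0, -0.04], "rotation": [0, 0, 0]},
    {"translation": [0, 0, -0.06], "rotation": [0, 0, 0]},
    {"translation": [0, 0, -0.07], "rotation": [0, 0, 0]},
    {"translation": [0, 0, -0.074], "rotation": [0, 0, 0]},
    {"translation": [0, 0, -0.076], "rotation": [0, 0, 0]},
    {"translation": [0, 0, -0.076], "rotation": [0, 0, 0]},
    {"translation": [0, 0, -0.076], "rotation": [0, 0, 0]},
    {"translation": [0, 0, -0.076], "rotation": [0, 0, 0]},
    {"translation": [0, 0, -0.076], "rotation": [0, 0, 0]}
  ]
}}

```text
t: 6.2
eef_pos: [0.4854, -0.348, 0.0626]
ee_rot: [-3.141, 0.0, -2.846]
force: [-0.7, 0.0, -2.8]
width: 0.0635
gripper_force: 25.0
```

Request:
{"op": "apply_moves", "data": {
  "steps": [
    {"translation": [0, 0, 0], "rotation": [0, 0, 0]},
    {"translation": [0, 0, 0], "rotation": [0, 0, 0]},
    {"translation": [0, 0, 0], "rotation": [0, 0, 0]},
    {"translation": [0, 0, 0], "rotation": [0, 0, 0]},
    {"translation": [0, 0, 0], "rotation": [0, 0, 0]},
    {"translation": [0, 0, 0], "rotation": [0, 0, 0]},
    {"translation": [0, 0, 0], "rotation": [0, 0, 0]},
    {"translation": [0, 0, 0.02], "rotation": [0, 0, 0]},
    {"translation": [0, 0, 0.08], "rotation": [0, 0, 0]},
    {"translation": [0, 0, 0.18], "rotation": [0, 0, 0]}
  ],
  "jaw": -1
}}

```text
t: 7.03
eef_pos: [0.4836, -0.3472, 0.106]
ee_rot: [3.138, -0.004, -2.846]
force: [0.6, -0.9, -0.2]
width: 0.0873
gripper_force: 0.0
```

Request:
{"op": "apply_moves", "data": {
  "steps": [
    {"translation": [0, 0, 0.1], "rotation": [0, 0, 0]},
    {"translation": [0, 0, 0.2], "rotation": [0, 0, 0]},
    {"translation": [0, 0, 0.3], "rotation": [0, 0, 0]},
    {"translation": [0, 0, 0.38], "rotation": [0, 0, 0]},
    {"translation": [0, 0, 0.43], "rotation": [0, 0, 0]},
    {"translation": [0, 0, 0.46], "rotation": [0, 0, 0]},
    {"translation": [0, 0, 0.48], "rotation": [0, 0, 0]},
    {"translation": [0, 0, 0.48], "rotation": [0, 0, 0]},
    {"translation": [0, 0, 0.48], "rotation": [0, 0, 0]},
    {"translation": [0, 0, 0.48], "rotation": [0, 0, 0]}
  ]
}}

```text
t: 7.87
eef_pos: [0.4848, -0.3476, 0.2264]
ee_rot: [3.14, -0.001, -2.846]
force: [-0.1, 0.1, -0.4]
width: 0.0877
gripper_force: 0.0
```

```bash
python3 -c "
from h import *
look('w2');weigh(6)"
```

```text
tcp [ 0.4848 -0.3477  0.2264] rpy [ 1.799e+02 -1.000e-01 -1.631e+02] q [-0.29  0.23 -0.17 -0.   -1.17 -0.98] t 7.92 w 0.08735983530514455
[319.1 198. ] 38.1 4281.0 [ 0.4843 -0.3477  0.11  ] shift/.25 [-0.002 -0.    -0.466]
F [-0.033 -0.091 -0.2   -0.003 -0.013 -0.019] sd [0.36 0.26 0.66] t 8.17 tcp [ 0.4851 -0.3479  0.2271] w 0.0878 grip 0.0
```

Request:
{"op": "apply_moves", "data": {
  "steps": [
    {"translation": [0, 0.05, 0], "rotation": [0, 0, 0.05]},
    {"translation": [0, 0.15, 0], "rotation": [0, 0, 0.15]},
    {"translation": [0, 0.26, 0], "rotation": [0, 0, 0.26]},
    {"translation": [0, 0.37, 0], "rotation": [0, 0, 0.37]},
    {"translation": [0, 0.48, 0], "rotation": [0, 0, 0.48]},
    {"translation": [0, 0.59, 0], "rotation": [0, 0, 0.59]},
    {"translation": [0, 0.7, 0], "rotation": [0, 0, 0.7]},
    {"translation": [0, 0.8, 0], "rotation": [0, 0, 0.8]},
    {"translation": [0, 0.9, 0], "rotation": [0, 0, 0.9]},
    {"translation": [0, 1, 0], "rotation": [0, 0, 1]}
  ]
}}

```text
t: 9.05
eef_pos: [0.4849, -0.0963, 0.2278]
ee_rot: [-3.141, 0.001, -2.318]
force: [0.6, 0.1, -0.0]
width: 0.0879
gripper_force: 0.0
```

Request:
{"op": "apply_moves", "data": {
  "steps": [
    {"translation": [-0.01, 0.1, 0], "rotation": [0, 0, 0.1]},
    {"translation": [-0.03, 0.2, 0], "rotation": [0, 0, 0.22]},
    {"translation": [-0.05, 0.3, 0], "rotation": [0, 0, 0.36]},
    {"translation": [-0.06, 0.4, 0], "rotation": [0, 0, 0.5]},
    {"translation": [-0.07, 0.5, 0], "rotation": [0, 0, 0.64]},
    {"translation": [-0.08, 0.6, 0], "rotation": [0, 0, 0.78]},
    {"translation": [-0.09, 0.67, 0], "rotation": [0, 0, 0.9]},
    {"translation": [-0.1, 0.71, 0], "rotation": [0, 0, 0.98]},
    {"translation": [-0.1, 0.73, 0], "rotation": [0, 0, 1]},
    {"translation": [-0.1, 0.73, 0], "rotation": [0, 0, 1]}
  ]
}}

```text
t: 9.88
eef_pos: [0.4601, 0.0852, 0.2277]
ee_rot: [-3.141, 0.0, -1.798]
force: [-0.5, -0.4, 0.4]
width: 0.0875
gripper_force: 0.0
```

```bash
python3 -c "
from h import *
look('w3');weigh(5)"
```

```text
tcp [0.4601 0.0846 0.2276] rpy [-180.    -0.  -103.1] q [ 0.6   0.01 -0.42  0.   -1.14 -0.83] t 9.93 w 0.0877569512895155
[320.4 195. ] 37.9 4270.0 [0.4585 0.0837 0.11  ] shift/.25 [-0.007 -0.004 -0.47 ]
F [ 0.116 -0.116  0.026  0.024  0.098  0.01 ] sd [0.52 0.25 0.35] t 10.13 tcp [0.4603 0.0838 0.2275] w 0.0875 grip 0.0
```

Request:
{"op": "apply_moves", "data": {
  "steps": [
    {"translation": [-0.003, -0.002, -0.04], "rotation": [0, 0, 0]},
    {"translation": [-0.007, -0.002, -0.12], "rotation": [0, 0, 0]},
    {"translation": [-0.007, -0.002, -0.21], "rotation": [0, 0, 0]},
    {"translation": [-0.007, -0.002, -0.31], "rotation": [0, 0, 0]},
    {"translation": [-0.007, -0.002, -0.41], "rotation": [0, 0, 0]},
    {"translation": [-0.007, -0.002, -0.51], "rotation": [0, 0, 0]},
    {"translation": [-0.007, -0.002, -0.59], "rotation": [0, 0, 0]},
    {"translation": [-0.007, -0.002, -0.64], "rotation": [0, 0, 0]},
    {"translation": [-0.007, -0.002, -0.66], "rotation": [0, 0, 0]},
    {"translation": [-0.007, -0.002, -0.66], "rotation": [0, 0, 0]}
  ]
}}

```text
t: 11.02
eef_pos: [0.4576, 0.0832, 0.0611]
ee_rot: [3.139, -0.002, -1.799]
force: [-0.5, -0.6, 0.2]
width: 0.0876
gripper_force: 0.0
```

Request:
{"op": "apply_moves", "data": {
  "steps": [
    {"translation": [0, 0, 0], "rotation": [0, 0, 0]},
    {"translation": [0, 0, 0], "rotation": [0, 0, 0]},
    {"translation": [0, 0, 0], "rotation": [0, 0, 0]},
    {"translation": [0, 0, 0], "rotation": [0, 0, 0]},
    {"translation": [0, 0, 0], "rotation": [0, 0, 0]},
    {"translation": [0, 0, 0], "rotation": [0, 0, 0]},
    {"translation": [0, 0, 0], "rotation": [0, 0, 0]},
    {"translation": [0, 0, 0], "rotation": [0, 0, 0]},
    {"translation": [0, 0, 0], "rotation": [0, 0, 0]},
    {"translation": [0, 0, 0], "rotation": [0, 0, 0]}
  ],
  "jaw": 1,
  "newtons": 25
}}

```text
t: 11.85
eef_pos: [0.4591, 0.0844, 0.0633]
ee_rot: [-3.14, 0.001, -1.798]
force: [0.4, 0.3, 6.9]
width: 0.0636
gripper_force: 25.0
```

Request:
{"op": "apply_moves", "data": {
  "steps": [
    {"translation": [0, 0, 0.02], "rotation": [0, 0, 0]},
    {"translation": [0, 0, 0.04], "rotation": [0, 0, 0]},
    {"translation": [0, 0, 0.06], "rotation": [0, 0, 0]},
    {"translation": [0, 0, 0.08], "rotation": [0, 0, 0]},
    {"translation": [0, 0, 0.08], "rotation": [0, 0, 0]},
    {"translation": [0, 0, 0.08], "rotation": [0, 0, 0]},
    {"translation": [0, 0, 0.08], "rotation": [0, 0, 0]},
    {"translation": [0, 0, 0.08], "rotation": [0, 0, 0]},
    {"translation": [0, 0, 0.08], "rotation": [0, 0, 0]},
    {"translation": [0, 0, 0.08], "rotation": [0, 0, 0]}
  ]
}}

```text
t: 12.68
eef_pos: [0.4584, 0.084, 0.0823]
ee_rot: [3.141, -0.0, -1.799]
force: [0.4, 0.6, -4.9]
width: 0.0639
gripper_force: 25.0
```

```bash
python3 -c "
from h import *
weigh(8)"
```

```text
F [ 3.180e-01  6.700e-02 -4.967e+00  4.700e-02  9.100e-02  1.000e-03] sd [0.3  0.34 0.43] t 13.03 tcp [0.4585 0.0841 0.0825] w 0.0638 grip 24.995339512825012
```

Request:
{"op": "apply_moves", "data": {
  "steps": [
    {"translation": [0, 0, -0.02], "rotation": [0, 0, 0]},
    {"translation": [0, 0, -0.04], "rotation": [0, 0, 0]},
    {"translation": [0, 0, -0.06], "rotation": [0, 0, 0]},
    {"translation": [0, 0, -0.07], "rotation": [0, 0, 0]},
    {"translation": [0, 0, -0.074], "rotation": [0, 0, 0]},
    {"translation": [0, 0, -0.076], "rotation": [0, 0, 0]},
    {"translation": [0, 0, -0.076], "rotation": [0, 0, 0]},
    {"translation": [0, 0, -0.076], "rotation": [0, 0, 0]},
    {"translation": [0, 0, -0.076], "rotation": [0, 0, 0]},
    {"translation": [0, 0, -0.076], "rotation": [0, 0, 0]}
  ]
}}

```text
t: 13.92
eef_pos: [0.4587, 0.0842, 0.0637]
ee_rot: [-3.141, 0.0, -1.799]
force: [-0.3, -0.7, -4.6]
width: 0.0637
gripper_force: 25.0
```

Request:
{"op": "apply_moves", "data": {
  "steps": [
    {"translation": [0, 0, 0], "rotation": [0, 0, 0]},
    {"translation": [0, 0, 0], "rotation": [0, 0, 0]},
    {"translation": [0, 0, 0], "rotation": [0, 0, 0]},
    {"translation": [0, 0, 0], "rotation": [0, 0, 0]},
    {"translation": [0, 0, 0], "rotation": [0, 0, 0]},
    {"translation": [0, 0, 0], "rotation": [0, 0, 0]},
    {"translation": [0, 0, 0], "rotation": [0, 0, 0]},
    {"translation": [0, 0, 0.02], "rotation": [0, 0, 0]},
    {"translation": [0, 0, 0.08], "rotation": [0, 0, 0]},
    {"translation": [0, 0, 0.18], "rotation": [0, 0, 0]}
  ],
  "jaw": -1
}}

```text
t: 14.75
eef_pos: [0.457, 0.0832, 0.1075]
ee_rot: [3.138, -0.003, -1.799]
force: [0.4, -0.2, 0.5]
width: 0.0877
gripper_force: 0.0
```

Request:
{"op": "apply_moves", "data": {
  "steps": [
    {"translation": [0, 0, 0.1], "rotation": [0, 0, 0]},
    {"translation": [0, 0, 0.2], "rotation": [0, 0, 0]},
    {"translation": [0, 0, 0.3], "rotation": [0, 0, 0]},
    {"translation": [0, 0, 0.38], "rotation": [0, 0, 0]},
    {"translation": [0, 0, 0.43], "rotation": [0, 0, 0]},
    {"translation": [0, 0, 0.46], "rotation": [0, 0, 0]},
    {"translation": [0, 0, 0.48], "rotation": [0, 0, 0]},
    {"translation": [0, 0, 0.48], "rotation": [0, 0, 0]},
    {"translation": [0, 0, 0.48], "rotation": [0, 0, 0]},
    {"translation": [0, 0, 0.48], "rotation": [0, 0, 0]}
  ]
}}

```text
t: 15.58
eef_pos: [0.458, 0.0838, 0.2276]
ee_rot: [3.14, -0.001, -1.799]
force: [0.8, -0.4, 0.1]
width: 0.0879
gripper_force: 0.0
```

```bash
python3 -c "
from h import *
look('w4')"
```

```text
tcp [0.458  0.0838 0.2276] rpy [ 1.799e+02 -1.000e-01 -1.031e+02] q [ 0.61  0.01 -0.43 -0.   -1.14 -0.83] t 15.63 w 0.08776980064384805
[319.1 197.5] 38.1 4252.0 [0.4578 0.084  0.11  ] shift/.25 [-0.001  0.001 -0.47 ]
```

Request:
{"op": "apply_moves", "data": {
  "steps": [
    {"translation": [0, 0.05, 0], "rotation": [0, 0, 0.05]},
    {"translation": [-0.01, 0.15, 0], "rotation": [0, 0, 0.15]},
    {"translation": [-0.02, 0.26, 0], "rotation": [0, 0, 0.26]},
    {"translation": [-0.03, 0.37, 0], "rotation": [0, 0, 0.37]},
    {"translation": [-0.04, 0.48, 0], "rotation": [0, 0, 0.48]},
    {"translation": [-0.05, 0.59, 0], "rotation": [0, 0, 0.59]},
    {"translation": [-0.06, 0.7, 0], "rotation": [0, 0, 0.7]},
    {"translation": [-0.07, 0.8, 0], "rotation": [0, 0, 0.8]},
    {"translation": [-0.07, 0.9, 0], "rotation": [0, 0, 0.9]},
    {"translation": [-0.07, 0.97, 0], "rotation": [0, 0, 1]}
  ]
}}

```text
t: 16.47
eef_pos: [0.4404, 0.329, 0.2278]
ee_rot: [3.141, -0.001, -1.27]
force: [-0.7, 0.2, -0.4]
width: 0.0876
gripper_force: 0.0
```

Request:
{"op": "apply_moves", "data": {
  "steps": [
    {"translation": [0, 0, 0], "rotation": [0, 0, 0.1]},
    {"translation": [0, 0, 0], "rotation": [0, 0, 0.22]},
    {"translation": [0, 0, 0], "rotation": [0, 0, 0.34]},
    {"translation": [0, 0, 0], "rotation": [0, 0, 0.41]},
    {"translation": [0, 0, 0], "rotation": [0, 0, 0.43]},
    {"translation": [0, 0, 0], "rotation": [0, 0, 0.43]},
    {"translation": [0, 0, 0], "rotation": [0, 0, 0.43]},
    {"translation": [0, 0, 0], "rotation": [0, 0, 0.43]},
    {"translation": [0, 0, 0], "rotation": [0, 0, 0.43]},
    {"translation": [0, 0, 0], "rotation": [0, 0, 0.43]}
  ]
}}

```text
t: 17.3
eef_pos: [0.441, 0.3266, 0.2286]
ee_rot: [-3.142, 0.0, -1.05]
force: [0.0, 0.3, 0.0]
width: 0.0875
gripper_force: 0.0
```

```bash
python3 -c "
from h import *
look('w5');weigh(5)"
```

```text
tcp [0.441  0.3266 0.2286] rpy [180.    0.  -60.2] q [ 0.99  0.15 -0.27 -0.   -1.16 -0.47] t 17.35 w 0.0877235698268564
[317.8 196.6] 37.6 4188.5 [0.4422 0.3273 0.11  ] shift/.25 [ 0.005  0.003 -0.474]
F [-0.177 -0.039 -0.111  0.004  0.118  0.007] sd [0.45 0.43 0.48] t 17.55 tcp [0.441  0.3265 0.2286] w 0.0875 grip 0.0
```

View pics/w5.png

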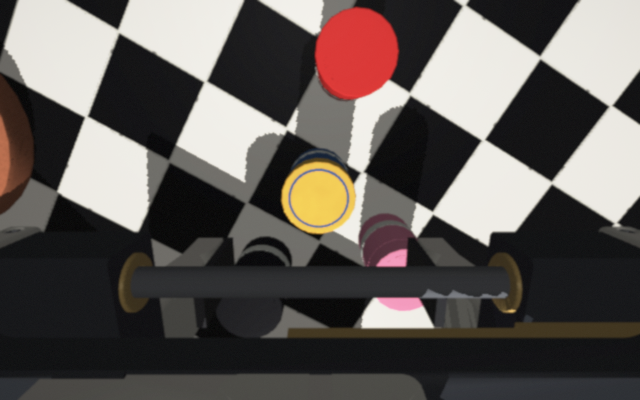

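The lid is at (318,197), with red at (357,53), pink at (400,275) and black at (255,300). The jaw line, horizontal in the image, is clear of all three.

Request:
{"op": "apply_moves", "data": {
  "steps": [
    {"translation": [0.005, 0.003, -0.04], "rotation": [0, 0, 0]},
    {"translation": [0.005, 0.003, -0.12], "rotation": [0, 0, 0]},
    {"translation": [0.005, 0.003, -0.21], "rotation": [0, 0, 0]},
    {"translation": [0.005, 0.003, -0.31], "rotation": [0, 0, 0]},
    {"translation": [0.005, 0.003, -0.41], "rotation": [0, 0, 0]},
    {"translation": [0.005, 0.003, -0.51], "rotation": [0, 0, 0]},
    {"translation": [0.005, 0.003, -0.59], "rotation": [0, 0, 0]},
    {"translation": [0.005, 0.003, -0.64], "rotation": [0, 0, 0]},
    {"translation": [0.005, 0.003, -0.66], "rotation": [0, 0, 0]},
    {"translation": [0.005, 0.003, -0.66], "rotation": [0, 0, 0]}
  ]
}}

```text
t: 18.43
eef_pos: [0.4416, 0.3265, 0.0619]
ee_rot: [3.139, -0.001, -1.05]
force: [0.2, 0.1, -0.1]
width: 0.0876
gripper_force: 0.0
```

Request:
{"op": "apply_moves", "data": {
  "steps": [
    {"translation": [0, 0, 0], "rotation": [0, 0, 0]},
    {"translation": [0, 0, 0], "rotation": [0, 0, 0]},
    {"translation": [0, 0, 0], "rotation": [0, 0, 0]},
    {"translation": [0, 0, 0], "rotation": [0, 0, 0]},
    {"translation": [0, 0, 0], "rotation": [0, 0, 0]},
    {"translation": [0, 0, 0], "rotation": [0, 0, 0]},
    {"translation": [0, 0, 0], "rotation": [0, 0, 0]},
    {"translation": [0, 0, 0], "rotation": [0, 0, 0]},
    {"translation": [0, 0, 0], "rotation": [0, 0, 0]},
    {"translation": [0, 0, 0], "rotation": [0, 0, 0]}
  ],
  "jaw": 1,
  "newtons": 25
}}

```text
t: 19.27
eef_pos: [0.4425, 0.3277, 0.0644]
ee_rot: [-3.14, 0.0, -1.05]
force: [-0.9, -0.7, 6.1]
width: 0.0634
gripper_force: 25.0
```

Request:
{"op": "apply_moves", "data": {
  "steps": [
    {"translation": [0, 0, 0.02], "rotation": [0, 0, 0]},
    {"translation": [0, 0, 0.04], "rotation": [0, 0, 0]},
    {"translation": [0, 0, 0.06], "rotation": [0, 0, 0]},
    {"translation": [0, 0, 0.08], "rotation": [0, 0, 0]},
    {"translation": [0, 0, 0.08], "rotation": [0, 0, 0]},
    {"translation": [0, 0, 0.08], "rotation": [0, 0, 0]},
    {"translation": [0, 0, 0.08], "rotation": [0, 0, 0]},
    {"translation": [0, 0, 0.08], "rotation": [0, 0, 0]},
    {"translation": [0, 0, 0.08], "rotation": [0, 0, 0]},
    {"translation": [0, 0, 0.08], "rotation": [0, 0, 0]}
  ]
}}

```text
t: 20.1
eef_pos: [0.4422, 0.3272, 0.0833]
ee_rot: [3.141, -0.0, -1.05]
force: [0.6, 0.1, -1.5]
width: 0.0638
gripper_force: 25.0
```

```bash
python3 -c "
from h import *
weigh(8)"
```

```text
F [-0.114  0.129 -1.055  0.004  0.143 -0.002] sd [0.47 0.43 0.64] t 20.45 tcp [0.4422 0.3273 0.0835] w 0.0634 grip 24.99893456697464
```

Weights: left about 1.0 N (empty), right about 2.2 N (half-full) and middle about 5 N (full). I'll carry the left tin to the tray.

Request:
{"op": "apply_moves", "data": {
  "steps": [
    {"translation": [0, 0, 0.04], "rotation": [0, 0, 0]},
    {"translation": [0, 0, 0.12], "rotation": [0, 0, 0]},
    {"translation": [0, 0, 0.21], "rotation": [0, 0, 0]},
    {"translation": [0, 0, 0.31], "rotation": [0, 0, 0]},
    {"translation": [0, 0, 0.41], "rotation": [0, 0, 0]},
    {"translation": [0, 0, 0.5], "rotation": [0, 0, 0]},
    {"translation": [0, 0, 0.57], "rotation": [0, 0, 0]},
    {"translation": [0, -0.01, 0.61], "rotation": [0, 0, 0]},
    {"translation": [0, -0.04, 0.62], "rotation": [0, 0, 0]},
    {"translation": [0, -0.1, 0.62], "rotation": [0, 0, 0]}
  ]
}}

```text
t: 21.33
eef_pos: [0.4422, 0.3024, 0.2388]
ee_rot: [-3.141, 0.0, -1.049]
force: [-0.2, -0.2, -1.7]
width: 0.0636
gripper_force: 25.0
```

Request:
{"op": "apply_moves", "data": {
  "steps": [
    {"translation": [0, -0.08, 0], "rotation": [0, 0, 0]},
    {"translation": [0, -0.17, 0], "rotation": [0, 0, 0]},
    {"translation": [0, -0.27, 0], "rotation": [0, 0, 0]},
    {"translation": [0, -0.37, 0], "rotation": [0, 0, 0]},
    {"translation": [0, -0.47, 0], "rotation": [0, 0, 0]},
    {"translation": [-0.01, -0.57, 0], "rotation": [0, 0, 0]},
    {"translation": [-0.01, -0.67, 0], "rotation": [0, 0, 0]},
    {"translation": [-0.01, -0.77, 0], "rotation": [0, 0, 0]},
    {"translation": [-0.02, -0.87, 0], "rotation": [0, 0, 0]},
    {"translation": [-0.02, -0.97, 0], "rotation": [0, 0, 0]}
  ]
}}

```text
t: 22.17
eef_pos: [0.4352, 0.0567, 0.2372]
ee_rot: [3.139, 0.0, -1.051]
force: [0.9, -0.8, -1.1]
width: 0.0635
gripper_force: 25.0
```

Request:
{"op": "apply_moves", "data": {
  "steps": [
    {"translation": [0, -0.1, 0], "rotation": [0, 0, 0]},
    {"translation": [0, -0.2, 0], "rotation": [0, 0, 0]},
    {"translation": [0, -0.3, 0], "rotation": [0, 0, 0]},
    {"translation": [0, -0.4, 0], "rotation": [0, 0, 0]},
    {"translation": [0, -0.48, 0], "rotation": [0, 0, 0]},
    {"translation": [0, -0.54, 0], "rotation": [0, 0, 0]},
    {"translation": [0, -0.57, 0], "rotation": [0, 0, 0]},
    {"translation": [0, -0.585, 0], "rotation": [0, 0, 0]},
    {"translation": [0, -0.585, 0], "rotation": [0, 0, 0]},
    {"translation": [0, -0.585, 0], "rotation": [0, 0, 0]}
  ]
}}

```text
t: 23.0
eef_pos: [0.4367, -0.0865, 0.2382]
ee_rot: [3.141, 0.0, -1.05]
force: [0.2, -0.3, -0.8]
width: 0.0635
gripper_force: 25.0
```

```bash
python3 -c "
from h import *
look('w6');weigh(4);cv2.imwrite('pics/scene6.png',grab_frame('scene'))"
```

```text
tcp [ 0.4369 -0.0862  0.2383] rpy [180.    0.  -60.1] q [ 0.25 -0.04 -0.45 -0.   -1.16  0.27] t 23.05 w 0.06378501224623583
[320.  302.8] 63.0 3730.5 [0.3823 0.007  0.11  ] shift/.25 [-0.219  0.373 -0.513]
[320.  265.5] 44.0 1059.0 [ 0.4019 -0.0271  0.11  ] shift/.25 [-0.14   0.236 -0.513]
[320.  263.5] 72.0 2214.5 [ 0.4029 -0.0289  0.11  ] shift/.25 [-0.136  0.229 -0.513]
F [-0.343 -0.277 -0.29   0.023  0.136  0.02 ] sd [0.31 0.21 0.52] t 23.2 tcp [ 0.4373 -0.0858  0.2385] w 0.0638 grip 24.999064207077026
```

View pics/scene6.png

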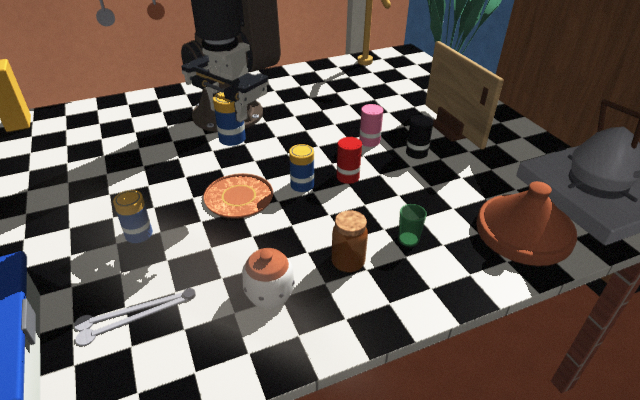

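The held tin at (230,120) is above the tray at (238,195). I'll lower it.

Request:
{"op": "apply_moves", "data": {
  "steps": [
    {"translation": [0, 0, -0.04], "rotation": [0, 0, 0]},
    {"translation": [0, 0, -0.12], "rotation": [0, 0, 0]},
    {"translation": [0, 0, -0.21], "rotation": [0, 0, 0]},
    {"translation": [0, 0, -0.31], "rotation": [0, 0, 0]},
    {"translation": [0, 0, -0.41], "rotation": [0, 0, 0]},
    {"translation": [0, 0, -0.51], "rotation": [0, 0, 0]},
    {"translation": [0, 0, -0.59], "rotation": [0, 0, 0]},
    {"translation": [0, 0, -0.64], "rotation": [0, 0, 0]},
    {"translation": [0, 0, -0.67], "rotation": [0, 0, 0]},
    {"translation": [0, 0, -0.68], "rotation": [0, 0, 0]}
  ]
}}

```text
t: 24.13
eef_pos: [0.4361, -0.0867, 0.0674]
ee_rot: [3.138, 0.001, -1.049]
force: [-9.5, 1.2, 21.6]
width: 0.0637
gripper_force: 25.0
```

Request:
{"op": "apply_moves", "data": {
  "steps": [
    {"translation": [0, 0, 0], "rotation": [0, 0, 0]},
    {"translation": [0, 0, -0.001], "rotation": [0, 0, 0]},
    {"translation": [0, 0, -0.002], "rotation": [0, 0, 0]},
    {"translation": [0, 0, -0.003], "rotation": [0, 0, 0]},
    {"translation": [0, 0, -0.004], "rotation": [0, 0, 0]},
    {"translation": [0, 0, -0.004], "rotation": [0, 0, 0]},
    {"translation": [0, 0, -0.004], "rotation": [0, 0, 0]},
    {"translation": [0, 0, -0.004], "rotation": [0, 0, 0]},
    {"translation": [0, 0, -0.004], "rotation": [0, 0, 0]},
    {"translation": [0, 0, -0.004], "rotation": [0, 0, 0]}
  ]
}}

```text
t: 24.97
eef_pos: [0.4372, -0.0864, 0.0676]
ee_rot: [-3.142, -0.0, -1.05]
force: [-0.2, 0.0, -0.9]
width: 0.0637
gripper_force: 25.0
```

Request:
{"op": "apply_moves", "data": {
  "steps": [
    {"translation": [0, 0, 0], "rotation": [0, 0, 0]},
    {"translation": [0, 0, 0], "rotation": [0, 0, 0]},
    {"translation": [0, 0, 0], "rotation": [0, 0, 0]},
    {"translation": [0, 0, 0], "rotation": [0, 0, 0]},
    {"translation": [0, 0, 0], "rotation": [0, 0, 0]},
    {"translation": [0, 0, 0], "rotation": [0, 0, 0]},
    {"translation": [0, 0, 0], "rotation": [0, 0, 0]},
    {"translation": [0, 0, 0.02], "rotation": [0, 0, 0]},
    {"translation": [0, 0, 0.08], "rotation": [0, 0, 0]},
    {"translation": [0, 0, 0.18], "rotation": [0, 0, 0]}
  ],
  "jaw": -1
}}

```text
t: 25.8
eef_pos: [0.4355, -0.0867, 0.1116]
ee_rot: [3.137, 0.002, -1.05]
force: [0.7, -0.2, 0.1]
width: 0.0879
gripper_force: 0.0
```

Request:
{"op": "apply_moves", "data": {
  "steps": [
    {"translation": [0, 0, 0.1], "rotation": [0, 0, 0]},
    {"translation": [0, 0, 0.2], "rotation": [0, 0, 0]},
    {"translation": [0, 0, 0.3], "rotation": [0, 0, 0]},
    {"translation": [0, 0, 0.38], "rotation": [0, 0, 0]},
    {"translation": [0, 0, 0.43], "rotation": [0, 0, 0]},
    {"translation": [0, 0, 0.45], "rotation": [0, 0, 0]},
    {"translation": [0, 0, 0.46], "rotation": [0, 0, 0]},
    {"translation": [0, 0, 0.46], "rotation": [0, 0, 0]},
    {"translation": [0, 0, 0.46], "rotation": [0, 0, 0]},
    {"translation": [0, 0, 0.46], "rotation": [0, 0, 0]}
  ]
}}

```text
t: 26.63
eef_pos: [0.4367, -0.0865, 0.2266]
ee_rot: [3.14, 0.001, -1.05]
force: [0.4, -0.2, 0.6]
width: 0.0876
gripper_force: 0.0
```

```bash
python3 -c "
from h import *
look('w7')"
```

```text
tcp [ 0.4367 -0.0865  0.2266] rpy [179.9   0.  -60.2] q [ 0.25 -0.03 -0.46 -0.   -1.14  0.27] t 26.68 w 0.08766430889420196
[322.8 189.7] 45.5 4240.5 [ 0.4372 -0.0936  0.11  ] shift/.25 [ 0.002 -0.028 -0.466]
```

View pics/w7.png

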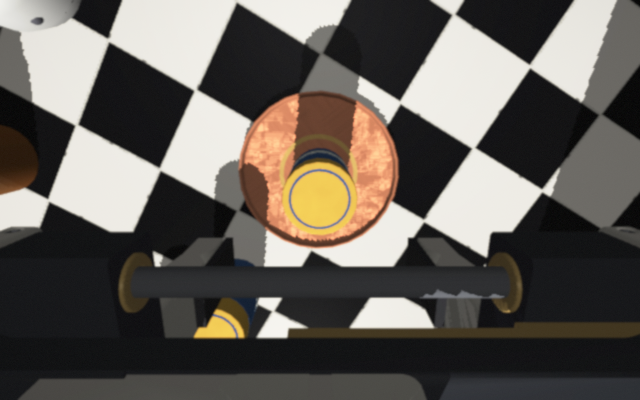

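The tin stands upright in the middle of the tray, its lid at (320,198) and the tray around (320,170). Next is the full tin.

Request:
{"op": "apply_moves", "data": {
  "steps": [
    {"translation": [0.01, 0.05, 0], "rotation": [0, 0, 0]},
    {"translation": [0.02, 0.14, 0], "rotation": [0, 0, 0]},
    {"translation": [0.03, 0.24, 0], "rotation": [0, 0, 0]},
    {"translation": [0.04, 0.35, 0], "rotation": [0, 0, 0]},
    {"translation": [0.06, 0.46, 0], "rotation": [0, 0, 0]},
    {"translation": [0.07, 0.56, 0], "rotation": [0, 0, 0]},
    {"translation": [0.08, 0.63, 0], "rotation": [0, 0, 0]},
    {"translation": [0.085, 0.67, 0], "rotation": [0, 0, 0]},
    {"translation": [0.085, 0.68, 0], "rotation": [0, 0, 0]},
    {"translation": [0.085, 0.68, 0], "rotation": [0, 0, 0]}
  ]
}}

```text
t: 27.52
eef_pos: [0.4583, 0.0837, 0.227]
ee_rot: [3.14, -0.0, -1.049]
force: [0.1, -0.2, -0.3]
width: 0.0878
gripper_force: 0.0
```

```bash
python3 -c "
from h import *
look('w8')"
```

```text
tcp [0.4582 0.0832 0.2271] rpy [179.9  -0.  -60.1] q [ 0.6   0.01 -0.43 -0.   -1.14 -0.08] t 27.57 w 0.08760282581072769
[318.8 196.8] 37.8 4258.5 [0.4587 0.0838 0.11  ] shift/.25 [ 0.002  0.002 -0.469]
[462.9  20.6] 34.9 2803.0 [ 0.4335 -0.0865  0.11  ] shift/.25 [-0.099 -0.679 -0.469]
[459.3  24.6] 50.1 1398.5 [ 0.4342 -0.083   0.11  ] shift/.25 [-0.096 -0.665 -0.469]
```

Request:
{"op": "apply_moves", "data": {
  "steps": [
    {"translation": [0.002, 0.003, -0.04], "rotation": [0, 0, 0]},
    {"translation": [0.002, 0.003, -0.12], "rotation": [0, 0, 0]},
    {"translation": [0.002, 0.003, -0.21], "rotation": [0, 0, 0]},
    {"translation": [0.002, 0.003, -0.31], "rotation": [0, 0, 0]},
    {"translation": [0.002, 0.003, -0.41], "rotation": [0, 0, 0]},
    {"translation": [0.002, 0.003, -0.51], "rotation": [0, 0, 0]},
    {"translation": [0.002, 0.003, -0.59], "rotation": [0, 0, 0]},
    {"translation": [0.002, 0.003, -0.64], "rotation": [0, 0, 0]},
    {"translation": [0.002, 0.003, -0.66], "rotation": [0, 0, 0]},
    {"translation": [0.002, 0.003, -0.66], "rotation": [0, 0, 0]}
  ]
}}

```text
t: 28.4
eef_pos: [0.458, 0.083, 0.0612]
ee_rot: [3.139, -0.0, -1.051]
force: [0.4, 0.3, 1.7]
width: 0.0878
gripper_force: 0.0
```

Request:
{"op": "apply_moves", "data": {
  "steps": [
    {"translation": [0, 0, 0], "rotation": [0, 0, 0]},
    {"translation": [0, 0, 0], "rotation": [0, 0, 0]},
    {"translation": [0, 0, 0], "rotation": [0, 0, 0]},
    {"translation": [0, 0, 0], "rotation": [0, 0, 0]},
    {"translation": [0, 0, 0], "rotation": [0, 0, 0]},
    {"translation": [0, 0, 0], "rotation": [0, 0, 0]},
    {"translation": [0, 0, 0], "rotation": [0, 0, 0]},
    {"translation": [0, 0, 0], "rotation": [0, 0, 0]},
    {"translation": [0, 0, 0], "rotation": [0, 0, 0]},
    {"translation": [0, 0, 0], "rotation": [0, 0, 0]}
  ],
  "jaw": 1,
  "newtons": 30
}}

```text
t: 29.23
eef_pos: [0.4592, 0.0844, 0.0632]
ee_rot: [-3.141, -0.0, -1.05]
force: [-2.1, -1.3, 6.8]
width: 0.0637
gripper_force: 30.0
```

Request:
{"op": "apply_moves", "data": {
  "steps": [
    {"translation": [0, 0, 0.03], "rotation": [0, 0, 0]},
    {"translation": [0, 0, 0.1], "rotation": [0, 0, 0]},
    {"translation": [0, 0, 0.19], "rotation": [0, 0, 0]},
    {"translation": [0, 0, 0.29], "rotation": [0, 0, 0]},
    {"translation": [0, 0, 0.39], "rotation": [0, 0, 0]},
    {"translation": [0, 0, 0.49], "rotation": [0, 0, 0]},
    {"translation": [0, 0, 0.59], "rotation": [0, 0, 0]},
    {"translation": [0, 0, 0.68], "rotation": [0, 0, 0]},
    {"translation": [0, 0, 0.76], "rotation": [0, 0, 0]},
    {"translation": [0, 0, 0.81], "rotation": [0, 0, 0]}
  ]
}}

```text
t: 30.07
eef_pos: [0.4589, 0.0844, 0.2673]
ee_rot: [-3.14, 0.0, -1.05]
force: [-0.8, 0.2, -4.5]
width: 0.0638
gripper_force: 30.0
```

Request:
{"op": "apply_moves", "data": {
  "steps": [
    {"translation": [0.02, -0.02, 0], "rotation": [0, 0, 0]},
    {"translation": [0.06, -0.06, 0], "rotation": [0, 0, 0]},
    {"translation": [0.11, -0.11, 0], "rotation": [0, 0, 0]},
    {"translation": [0.16, -0.16, 0], "rotation": [0, 0, 0]},
    {"translation": [0.21, -0.21, 0], "rotation": [0, 0, 0]},
    {"translation": [0.25, -0.25, 0], "rotation": [0, 0, 0]},
    {"translation": [0.28, -0.28, 0], "rotation": [0, 0, 0]},
    {"translation": [0.31, -0.31, 0], "rotation": [0, 0, 0]},
    {"translation": [0.32, -0.32, 0], "rotation": [0, 0, 0]},
    {"translation": [0.33, -0.33, 0], "rotation": [0, 0, 0]}
  ]
}}

```text
t: 30.9
eef_pos: [0.5414, 0.0014, 0.2644]
ee_rot: [3.141, 0.001, -1.051]
force: [-1.3, 0.1, -4.9]
width: 0.0636
gripper_force: 30.0
```

Request:
{"op": "apply_moves", "data": {
  "steps": [
    {"translation": [0, 0, 0], "rotation": [0, 0, 0]},
    {"translation": [0, 0, 0], "rotation": [0, 0, 0]},
    {"translation": [0, 0, 0], "rotation": [0, 0, 0]},
    {"translation": [0, 0, 0], "rotation": [0, 0, 0]},
    {"translation": [0, 0, 0], "rotation": [0, 0, 0]},
    {"translation": [0, 0, 0], "rotation": [0, 0, 0]},
    {"translation": [0, 0, 0], "rotation": [0, 0, 0]},
    {"translation": [0, 0, 0], "rotation": [0, 0, 0]},
    {"translation": [0, 0, 0], "rotation": [0, 0, 0]},
    {"translation": [0, 0, 0], "rotation": [0, 0, 0]}
  ]
}}

```text
t: 31.73
eef_pos: [0.5415, 0.0018, 0.2651]
ee_rot: [-3.142, -0.0, -1.05]
force: [-0.2, -0.4, -5.1]
width: 0.0634
gripper_force: 30.0
```

```bash
python3 -c "
from h import *
weigh(6);cv2.imwrite('pics/scene9.png',grab_frame('scene'));cv2.imwrite('pics/top9.png',grab_frame('top'))"
```

```text
F [-1.410e-01 -6.400e-02 -4.912e+00  3.000e-03  1.240e-01  2.000e-03] sd [0.13 0.23 0.4 ] t 31.98 tcp [0.5415 0.0018 0.265 ] w 0.0636 grip 29.9958336353302
```

View pics/scene9.png

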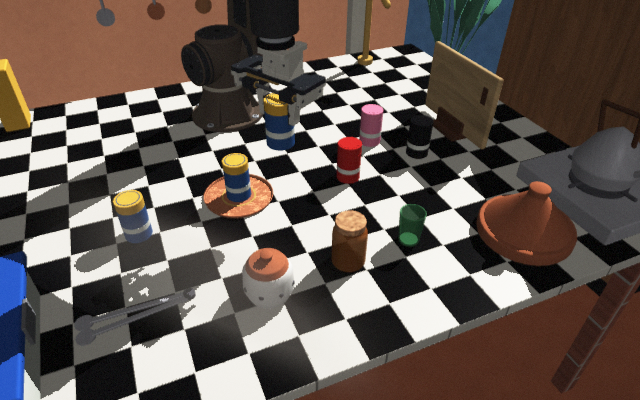

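The scene shows the empty tin upright on the tray (237,178) and the half-full tin in its place (131,215). The full tin is held upright at (280,120), and the other things haven't moved.

```bash
python3 -c "
from station import *
print(job_done())"
```

```text
the job is handed in; nothing more can be done
None
```

I handed the job in at about 32 s: the empty tin stands on the tray, the half-full one is back within 1 mm of where it stood, and the full one is held upright and still about 20 cm above the counter's middle.

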